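Square up a glued model frame and hold it

ROBOT

A 6-joint arm with a two-finger parallel gripper is mounted at the origin on the work surface. World frame = base frame: x ahead of the robot, y to its left, z up, the work surface at z = 0. Lengths are in m, angles in rad, forces in N, time in s.
With the tool pointing down it reaches from about 0.425 to 0.95 m from the base axis. Payload 3.5 kg.
Tool frame: the origin (TCP) lies on the centre line of the jaws, within the pads' length; the fingertips stand 14 mm ahead of it and the grasp point (between the pads) lies 5 mm behind it (ctrl.finger_overhang is the distance from the TCP to the fingertips, in m); z points along the fingers, y is the line along which they close (so a half turn about z gives the same grasp; the last joint's range is limited). The gripper opens to 85 mm and grips with 20 to 120 N. Pads are 22 mm wide; open, the fingers measure 114 mm over their backs; the gripper's body (76 mm by 85 mm) begins 54 mm behind the grasp point. The pads swing forward as they close: fully open they stand 13 mm farther back than shut.
Start: joints at [-1.489, 0.286, 1.577, -0, 1.279, -0.15], TCP at [0.155, -0.657, 0.245] pointing down, gripper open.
Joint ranges: [-2.77, 2.77], [-0.9, 2.22], [0.21, 2.48], [-1.53, 4.67], [0.24, 2.81], [-2.84, 2.84]. Speed limits (rad/s): [2.79, 2.79, 3.14, 3.14, 3.14, 3.14].

INTERFACE

Orientations are given as a unit quaternion [x, y, z, w].
In Python, from plant import ctrl gives the robot as it stands.
- The arm moves only by the tool send_rows, never from a script. Its argument "moves" is text: rows parted by semicolons, each of 7 numbers parted by spaces: the turn, a rotation vector about the tool's x, y, z in units of 360 degrees (1.0 is 360 degrees), then the shift along the tool's x, y, z in units of 20 cm (1.0 is 20 cm), then the gripper's target within -1 to 1 (fully open at 1, half-way at 0, shut at -1). A call has 1 to 12 rows; each row is the pose to reach, as a shift and turn from the pose commanded when the call began, along the tool's axes at that moment, turning the shorter way round; what a row does not reach only later rows make up. A row lasts 1/8 s, in which the tool goes at most 62.5 mm and 10.7 degrees, less where a joint would pass 70% of its speed; a pose out of reach is approached as far as the arm can. A call with a number of a shift or a turn outside -1 to 1 is refused whole. A call with a gripper value outside its range is refused whole. The fingers move at their own pace and stop on an object; "newtons" is the grip in N (left out, the last holds). Time passes only in rows, so rows that repeat a pose let the fingers close. It gives the time, the measured TCP pose, the force, the opening and the grip force at its end, in the units of the state.
- ctrl.get_state(): the state, without advancing time (a new reading comes with each control period).
- ctrl.read_camera(name): name is "scene" or "top" or "wrist"; returns a dict with "image" (384x512x3 uint8, red, green, blue), "fovy" (degrees; the focal length in pixels is half the picture's height over the tangent of half this angle, whatever the lens; pixels are square), "cx", "cy" (the principal point, pixels), "extrinsics" (4x4, takes a point from camera to world coordinates). Camera axes: x right, y up, looking along -z (the intrinsics and any distortion apply to the point x, -y, -z); pixel columns grow to the right and rows downward; lengths in m; the calibration is good to about 2 mm. A picture is of the moment at which its call begins. There is no depth.
- ctrl.sign_off(): hands the job in; it is judged then, once.
The state is a dict: "time": time; "qpos": joint angles; "dq": joint speeds; "joint_efforts": joint torques, N m; "eef_pos": TCP position; "tcp_rot": TCP orientation; "contact_force": force on the tool from outside, world axes, zero at the start; "wrist_torque": the same for the moment, N m; "opening": opening from 0.0 (shut) to 1.0 (fully open); "finger_force": force on a finger pad.
Only numpy, scipy, OpenCV 4.12 (cv2) and the standard library are available. Lean on these libraries where they do the work, as an engineer would, in place of code of your own. Each camera call takes 0.05 s, during which the arm holds its last target. There are 200 camera calls.

TASK

A freshly glued corner of a model frame leans inwards and needs squaring. First move the glue bottle out of the corner and stand it upright, its foot wholly on the blue coaster, let go of it, then grip the orange square, lay it flat on the white board and press it into the corner so that it pushes the leaning stud straight and both its outer faces touch, one along the dark plate and one along the stud. Finish while still gripping the square and pressing it against both; leave the pink tumbler, marker case and toy car where they are.

Things in the scene. Friction and masses are not known exactly. Their poses are not given: they have to be found in the camera images.
- corner (a point): Inner corner of the frame, on top of the fixed white board (190 x 190 x 12 mm; top 12 mm above the table; its centre is 60 mm along +x and +y from here). x: along the plate's inner face, away from the corner; y: at right angles, where the stud's inner face should run; z up. The open side of the corner faces the robot
- plate: Dark wood strip fixed on the board, 175 x 30 x 22 mm. Origin at the inner corner on the board's top; its inner face is the plane y = 0 of the corner's axes, from x = -30 to 145 mm
- stud (a joint): Lean of the stud, a lighter wood strip 30 wide, 22 high, 150 mm long on the board, turning about the upright axis at the inner corner. 0 = square (inner face is the plane x = 0 of corner), positive = far end leaning inwards to +x, rad. Stays where pushed (stiff, 0.2 N m: about 1.5 N at its far end), cannot go below 0
- stud_end (a point): Far end of the stud's inner face, 150 mm from the inner corner, half-way up (11 mm above the board)
- square_grip (a point): Middle of the grip bar of the orange square, 15 mm above the underside. The square is a flat loose right triangle: two legs 130 x 18 mm, 18 mm high, and a diagonal grip bar 14 wide, 30 high, 154 mm long. x, y axes: parallel to the legs, pointing away from the outer right-angled corner, which lies 60 mm back along both; the bar runs along (1,-1). Seated, its axes equal those of corner
- square_heel (a point): Outer right-angled corner of the square, on its underside, axes as square_grip. Seated, it lies at corner
- square: The same orange square as a whole (160 g nominal); origin under the middle of the grip bar, axes as square_grip. The open triangle inside it reaches 52 mm from the bar towards the outer corner. Its legs slide smoothly on board and strips (friction about 0.3); some 9 N against each face seats it surely
- glue_mid (a point): White glue bottle with a red cap, 40 mm across and 90 mm tall, standing in the corner on the board, 100 g nominal. This point is its centre, 45 mm above its foot; z along the bottle
- glue: The same glue bottle; origin at the centre of its foot
- coaster: Round blue coaster fixed on the table, 100 mm across, 4 mm thick; origin at the centre of its underside
- tumbler: Bystander: pink drinking tumbler with a lid, 74 mm across, 108 mm tall; origin at the centre of its foot
- marker_case: Bystander: flat white case of markers, 100 x 160 x 30 mm; origin at the centre of its underside
- toy_car: Bystander: small wooden toy car with a blue cab, 62 x 100 x 58 mm; origin under its middle
Things that resemble listed ones, but are neither listed nor needed, are in the scene too. Of the things that look like the square, take the one that is farthest from the robot's base at the start.

How it is judged:
On the way:
1. the glue bottle stands upright on the coaster, let go (horizontal distance between glue_mid and coaster below 0.032 m and angle between glue_mid's own z axis and vertical below 0.15 rad and height (world z) of glue_mid below 0.056 m and contact force between the fingers and glue below 0.1 N), for 0.2 s.
At the end, for the whole second after the job is handed in: Square held still by the fingers, flat on the board (5 mm, 0.05 rad), over 0.5 N on plate and on stud, its outer corner within 3.5 mm of the inner corner, legs within 0.03 rad of the plate, stud within 0.025 rad of square; glue bottle upright, released, wholly on the coaster (32 mm) (all of step 1 and contact force between square and plate above 0.5 N and contact force between square and stud above 0.5 N and contact force between the fingers and square above 1 N and x of square_heel in the frame of corner between -0.0035 and 0.0035 m and y of square_heel in the frame of corner between -0.0035 and 0.0035 m and z of square_heel in the frame of corner between -0.005 and 0.005 m and angle between square_grip's own z axis and vertical below 0.05 rad and angle between the x axis of square_grip and the x axis of corner, either way round below 0.03 rad and value of joint stud below 0.025 rad and linear speed of square below 0.01 m/s); the arm keeps its last pose, push and grip.
It fails at once if tumbler disturbed (moved more than 30 mm) (distance of tumbler from where it was at the start of the episode above 0.03 m).
It fails at once if marker case disturbed (moved more than 30 mm) (distance of marker_case from where it was at the start of the episode above 0.03 m).
It fails at once if toy car disturbed (moved more than 30 mm) (distance of toy_car from where it was at the start of the episode above 0.03 m).
It fails at once if glue bottle knocked over (angle between glue_mid's own z axis and vertical above 0.8 rad).
It also fails if it takes over 64 s, if anything falls off the work surface, if the arm or the gripper's body presses on something with over 40 N, if the wrist force passes 120 N, or if a joint passes its speed limit or range.

## Working session

There is one attempt and no reset: what is moved stays moved. The work goes in short steps, Python scripts to look and compute and a tool call to move; the robot and the scene stay as the last step left them, time stands still between calls to the robot, and variables do not carry over. Pictures are saved under pics/ and viewed, at most 10 in all, crops included, and the job is handed in when it is done.

Besides the shell and the picture viewer there is one more tool, called after ">>>" in YAML: its name, and indented under it one key for each argument. send_rows: Moves the arm, as the interface text tells. Its arguments: {"type":"object","properties":{"moves":{"type":"string"},"newtons":{"type":"number"}},"required":["moves"]}

```bash
ls; mkdir -p pics; cat > h.py <<'E'
import numpy as np, cv2
from plant import ctrl
def grab(n,save=None):
    c=ctrl.read_camera(n)
    if save: cv2.imwrite(f'pics/{save}.png',c['image'][:,:,::-1])
    return c
def ray(c,u,v):
    f=c['image'].shape[0]/2/np.tan(np.radians(c['fovy'])/2)
    d=cv2.undistortPoints(np.array([[[u,v]]],float),np.array([[f,0,c['cx']],[0,f,c['cy']],[0,0,1]]),np.array(c.get('distortion',np.zeros(5)),float))[0,0]
    E=np.array(c['extrinsics']);d=E[:3,:3]@np.array([d[0],-d[1],-1]);return E[:3,3],d
def onz(c,u,v,z):
    o,d=ray(c,u,v);return o+d*(z-o[2])/d[2]
E
python3 - <<'E'
from h import *
a=[]
for n in('top','scene','wrist'):
    c=grab(n,n+'0');print(n,[k for k in c],c['fovy'],c['cx'],c['cy'],{k:v for k,v in c.items() if 'dist' in k or 'lens' in k});print(np.round(c['extrinsics'],3))
    a.append(c['image'])
print(ctrl.get_state(),ctrl.finger_overhang)
cv2.imwrite('pics/top_big.png',cv2.resize(a[0],(800,600))[:,:,::-1])
E
```

```text
pics
top ['image', 'fovy', 'cx', 'cy', 'extrinsics'] 57.91401453860895 252.53216808833747 186.32474212244412 {}
[[ 0.026  0.991 -0.131  0.41 ]
 [-0.999  0.022 -0.032 -0.016]
 [-0.029  0.132  0.991  1.104]
 [ 0.     0.     0.     1.   ]]
scene ['image', 'fovy', 'cx', 'cy', 'extrinsics'] 48.358011217226846 254.7925736486891 190.63317708622475 {}
[[-0.692 -0.429  0.58   1.395]
 [ 0.721 -0.388  0.574  0.836]
 [-0.021  0.816  0.578  0.909]
 [ 0.     0.     0.     1.   ]]
wrist ['image', 'fovy', 'cx', 'cy', 'extrinsics'] 66.38233719372506 260.43038805823 189.40668140088795 {}
[[ 0.23   0.937  0.264  0.221]
 [-0.973  0.222  0.061 -0.642]
 [-0.002 -0.27   0.963  0.372]
 [ 0.     0.     0.     1.   ]]
{'time': 0.15, 'qpos': array([-1.48899406e+00,  2.87013918e-01,  1.57782764e+00,  1.55122012e-05,
        1.27859632e+00, -1.49965408e-01]), 'dq': array([ 0.00172504, -0.00214733, -0.0044214 ,  0.00012006,  0.00050454,
        0.00053383]), 'joint_efforts': array([-2.86414079e-04, -4.06603575e+01, -2.93142468e+01, -2.12785130e-04,
        3.94056318e-03,  8.59999005e-06]), 'eef_pos': array([ 0.1550618 , -0.65645686,  0.24423748]), 'tcp_rot': array([ 9.93292815e-01,  1.15622369e-01,  3.88590621e-05, -9.21826798e-04]), 'contact_force': array([ 0.64987528, -0.52948772, -0.30376665]), 'wrist_torque': array([ 0.08203176, -0.00132401,  0.00847535]), 'finger_force': 0.0, 'opening': 0.9984986660707562} 0.014
```

View pics/top_big.png

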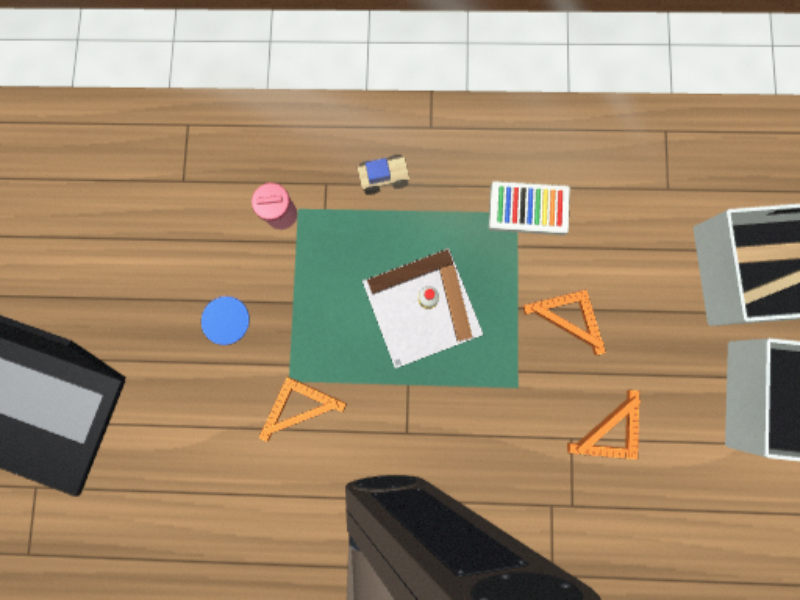

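View pics/scene0.png

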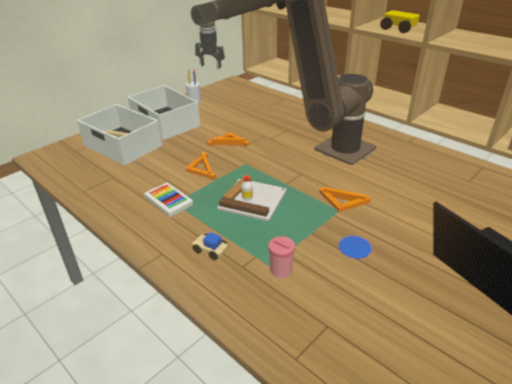

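```bash
python3 - <<'E'
from h import *
c=grab('top');im=c['image'];hsv=cv2.cvtColor(im,cv2.COLOR_RGB2HSV)
def comps(m,mn=60):
    n,l,s,ce=cv2.connectedComponentsWithStats(m.astype(np.uint8));return [(l==i,s[i,4],ce[i]) for i in range(1,n) if s[i,4]>mn]
H,S,V=[hsv[...,i].astype(int) for i in range(3)]
print('orange')
for m,a,ce in comps((H>8)&(H<19)&(S>190)&(V>200)):
    ct=cv2.findContours(m.astype(np.uint8),0,2)[0][0]
    t=cv2.minEnclosingTriangle(ct)[1][:,0]
    P=np.array([onz(c,*p,0.012)[:2] for p in t]);print(a,ce.round(1),t.round(1).tolist(),P.round(3).tolist(),'dist',np.linalg.norm(P.mean(0)).round(3),'sides',[np.linalg.norm(P[i]-P[i-1]).round(3) for i in range(3)])
print('blue')
for m,a,ce in comps((H>100)&(H<118)&(S>180)&(V>120),300): print(a,ce,onz(c,*ce,.004))
print('red')
for m,a,ce in comps(((H<6)|(H>174))&(S>170)&(V>150),20): print(a,ce,onz(c,*ce,.102))
x0,y0=220,150
crop=im[150:245,220:320];cv2.imwrite('pics/corner.png',cv2.resize(crop,None,fx=6,fy=6,interpolation=2)[:,:,::-1])
crop=im[170:300,160:420];cv2.imwrite('pics/tri.png',cv2.resize(crop,None,fx=3,fy=3,interpolation=2)[:,:,::-1])
E
```

```text
orange
blue
red
45 [329.51111111 131.48888889] [ 0.71125608 -0.20755012  0.102     ]
49 [357.97959184 132.83673469] [ 0.70865253 -0.29096921  0.102     ]
28 [274.5        187.78571429] [ 0.53970977 -0.04815226  0.102     ]
```

View pics/tri.png

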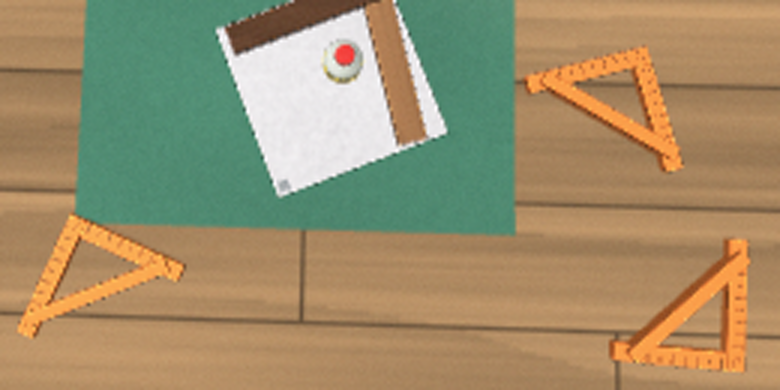

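View pics/corner.png

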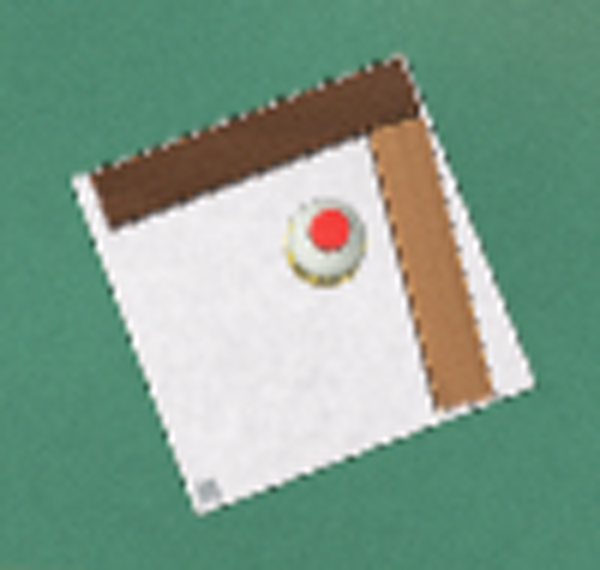

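```bash
cat > top.py <<'E'
from h import *
c=grab('top');im=c['image'];hsv=cv2.cvtColor(cv2.GaussianBlur(im,(3,3),0),cv2.COLOR_RGB2HSV)
def comps(m,mn=60):
    n,l,s,ce=cv2.connectedComponentsWithStats(m.astype(np.uint8));return [(l==i,s[i,4],ce[i]) for i in range(1,n) if s[i,4]>mn]
H,S,V=[hsv[...,i].astype(int) for i in range(3)]
E
python3 - <<'E'
from top import *
print([hsv[y,x] for x,y in((172,262),(185,244),(410,263),(384,190))],'coaster',hsv[205,144])
print('orange')
for m,a,ce in comps((H>5)&(H<20)&(S>150)&(V>195)):
    ct=max(cv2.findContours(m.astype(np.uint8),0,2)[0],key=len)
    t=cv2.minEnclosingTriangle(ct)[1][:,0]
    P=np.array([onz(c,*p,0.015)[:2] for p in t]);print(a,ce.round(1),t.round(1).tolist(),P.round(3).tolist(),'dist',np.linalg.norm(P.mean(0)).round(3),'sides',[np.linalg.norm(P[i]-P[i-1]).round(3) for i in range(3)])
print('blue')
for m,a,ce in comps((H>100)&(H<120)&(S>150)&(V>100),300): print(a,ce,onz(c,*ce,.004))
B=np.array([onz(c,220+x/6,150+y/6,.012)[:2] for x,y in((75,177),(200,515),(535,382))])
print(B,[np.linalg.norm(B[i]-B[i-1]) for i in (1,2)])
e=((B[0]-B[1]),(B[2]-B[1]))
ctr=(B[0]+B[2])/2; d=B[2]-B[1]; yaw=np.arctan2(-d[1],-d[0])
d1=B[0]-B[1]; print('angles',np.degrees(np.arctan2(d[1],d[0])),np.degrees(np.arctan2(d1[1],d1[0])),'ctr',ctr)
E
```

```text
[array([ 15, 123, 180], dtype=uint8), array([ 16, 169, 244], dtype=uint8), array([ 15, 114, 172], dtype=uint8), array([ 16, 113, 178], dtype=uint8)] coaster [109 160 244]
orange
630 [365.5 202. ] [[375.0, 184.6999969482422], [330.1000061035156, 196.0], [388.79998779296875, 229.89999389648438]] [[0.568, -0.366], [0.529, -0.225], [0.428, -0.405]] dist 0.607 sides [np.float64(0.145), np.float64(0.146), np.float64(0.206)]
635 [189.9 260.5] [[183.1999969482422, 240.8000030517578], [163.39999389648438, 283.5], [224.3000030517578, 259.8999938964844]] [[0.378, 0.23], [0.246, 0.285], [0.323, 0.1]] dist 0.376 sides [np.float64(0.142), np.float64(0.142), np.float64(0.2)]
685 [393.4 277.5] [[359.1000061035156, 289.29998779296875], [407.70001220703125, 293.70001220703125], [409.5, 244.1999969482422]] [[0.248, -0.312], [0.239, -0.456], [0.386, -0.466]] dist 0.504 sides [np.float64(0.208), np.float64(0.145), np.float64(0.147)]
blue
644 [143.69720497 204.79968944] [0.48792669 0.36634473 0.004     ]
[[ 0.57498817  0.08321759]
 [ 0.39892951  0.01212248]
 [ 0.47222086 -0.16075298]] [np.float64(0.189871447239937), np.float64(0.18776993366927275)]
angles -67.0252592393139 21.989591849044952 ctr [ 0.52360451 -0.03876769]
```

Candidates resembling the square: px (365,202), (190,260) and (393,277). The first is 0.61 m from the base and the others 0.38 and 0.50 m, so it is the one meant. It is seen in the crop, with its heel at px (375,185). The corner crop shows the glue bottle near px (274,188), the plate on top and the stud on the right leaning inwards.

```bash
cat > go.py <<'E'
import sys
from h import *
from scipy.spatial.transform import Rotation as R
def go(x,y,z,psi,st=None):
    s=st or ctrl.get_state();R0=R.from_quat(s['tcp_rot']);a=np.radians(psi)
    Rt=R.from_matrix(np.array([[np.cos(a),np.sin(a),0],[np.sin(a),-np.cos(a),0],[0,0,-1]]))
    t=(R0.inv()*Rt).as_rotvec()/2/np.pi; d=R0.inv().apply(np.array([x,y,z])-s['eef_pos'])/.2
    X=R0.as_matrix()[:,0]
    print('now',s['eef_pos'].round(4),'psi',np.degrees(np.arctan2(X[1],X[0])).round(2),'t',round(s['time'],2))
    print('turn',t.round(4),'shift',d.round(3),'rows>=',max(np.linalg.norm(d)*.2/.0625,np.linalg.norm(t)*360/10.7).round(1))
if __name__=='__main__': go(*map(float,sys.argv[1:5]))
E
python3 go.py .44 -.30 .25 61
```

```text
now [ 0.1551 -0.6566  0.2446] psi 13.28 t 0.25
turn [-2.000e-04 -1.000e-04 -1.325e-01] shift [ 1.796 -1.408 -0.025] rows>= 7.3
```

>>> send_rows:
  moves: "0 0 0 0.9 -0.7 0 1; 0 0 0 0.9 -0.7 0 1; 0 0 0 0.9 -0.7 0 1; 0 0 0 0.9 -0.7 0 1; 0 0 0 0.9 -0.7 0 1"

```text
time: 0.88
eef_pos: [0.2997, -0.4772, 0.2454]
tcp_rot: [0.993, 0.118, 0.0, -0.0]
contact_force: [-0.3, 0.3, -0.1]
opening: 1.003
finger_force: 0.0
```

>>> send_rows:
  moves: "0 0 -0.1325 0.9 -0.7 0 1; 0 0 -0.1325 0.9 -0.7 0 1; 0 0 -0.1325 0.9 -0.7 0 1; 0 0 -0.1325 0.9 -0.7 0 1; 0 0 -0.1325 0.9 -0.7 0 1; 0 0 -0.1325 0.9 -0.7 0 1; 0 0 -0.1325 0.9 -0.7 0 1"

```text
time: 1.75
eef_pos: [0.4408, -0.3027, 0.2453]
tcp_rot: [0.862, 0.506, -0.0, 0.0]
contact_force: [-0.1, -0.1, 0.4]
opening: 1.004
finger_force: 0.0
```

```bash
python3 go.py .50 -.08 .25 67.5; python3 - <<'E'
from h import *
c=grab('wrist','w1')
E
```

```text
now [ 0.4408 -0.3027  0.2453] psi 60.83 t 1.75
turn [-0.      0.     -0.0185] shift [ 1.116 -0.284 -0.024] rows>= 3.7
```

View pics/w1.png

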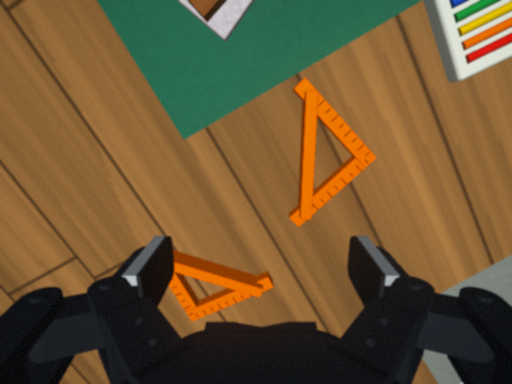

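The wrist view shows the meant square (heel near (375,156), leg ends near (302,82) and (297,224)) and, lower left, a decoy.

```bash
cat > sq.py <<'E'
from h import *
def sq(c,z=.018,near=None):
    hsv=cv2.cvtColor(c['image'],cv2.COLOR_RGB2HSV);H,S,V=[hsv[...,i].astype(int) for i in range(3)]
    m=((H>5)&(H<18)&(S>210)&(V>170)).astype(np.uint8)
    for ct in cv2.findContours(m,0,2)[0]:
        if cv2.contourArea(cv2.convexHull(ct))<1500: continue
        t=cv2.minEnclosingTriangle(ct)[1][:,0];P=np.array([onz(c,*p,z)[:2] for p in t])
        L=[np.linalg.norm(P[(i+1)%3]-P[(i+2)%3]) for i in range(3)];i=int(np.argmax(L))
        h,a,b=P[i],P[(i+1)%3],P[(i+2)%3]
        if np.cross(a-h,b-h)<0:a,b=b,a
        ux=(a-h)/np.linalg.norm(a-h);uy=(b-h)/np.linalg.norm(b-h)
        ang=np.degrees(np.arctan2(ux[1],ux[0])),np.degrees(np.arctan2(uy[1],uy[0]))-90
        print('px',t.round(0).tolist(),'L',np.round(L,3),'heel',h.round(4),'xang',np.round(ang,2),'grip',(h+.06*(ux+uy)).round(4))
if __name__=='__main__':sq(grab('wrist'))
E
python3 sq.py 2>/dev/null
```

```text
px [[190.0, 321.0], [298.0, 282.0], [152.0, 258.0]] L [0.202 0.11  0.166] heel [ 0.2407 -0.454 ] xang [-6.55 -5.4 ] grip [ 0.3059 -0.4011]
px [[295.0, 65.0], [289.0, 238.0], [376.0, 157.0]] L [0.149 0.147 0.213] heel [ 0.5684 -0.3645] xang [ 105.33 -252.93] grip [ 0.4951 -0.3242]
```

>>> send_rows:
  moves: "0 0 -0.0185 0.95 -0.28 0 1; 0 0 -0.0185 0.95 -0.28 0 1; 0 0 -0.0185 0.95 -0.28 0 1; 0 0 -0.0185 0.95 -0.28 0 1; 0 0 -0.0185 0.95 -0.28 0 1; 0 0 -0.0185 0.95 -0.28 0 1"

```text
time: 2.6
eef_pos: [0.4842, -0.1099, 0.2454]
tcp_rot: [0.831, 0.556, -0.0, 0.0]
contact_force: [-0.4, 0.9, -0.4]
opening: 1.0
finger_force: 0.0
```

```bash
python3 go.py .54 -.048 .2 67.5; python3 - <<'E'
from h import *
c=grab('wrist','w2')
E
```

```text
now [ 0.4842 -0.1099  0.2454] psi 67.53 t 2.6
turn [0.     0.0001 0.0001] shift [0.393 0.139 0.227] rows>= 1.5
```

View pics/w2.png

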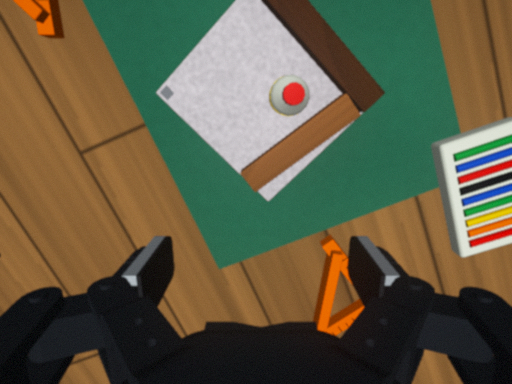

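```bash
python3 - <<'E'
from h import *
c=grab('wrist');hsv=cv2.cvtColor(c['image'],cv2.COLOR_RGB2HSV);H,S,V=[hsv[...,i].astype(int) for i in range(3)]
m=((H<4)|(H>175))&(S>190)&(V>150)
ys,xs=np.nonzero(m[50:140,250:330]);u=xs.mean()+250,ys.mean()+50
print(u,onz(c,*u,.102))
B=np.array([onz(c,*p,.012)[:2] for p in ((157,92),(267,201))]);print(B,np.linalg.norm(B[1]-B[0]),np.degrees(np.arctan2(*(B[0]-B[1])[::-1])))
# top-edge of stud inner face, plate/stud
for p in((242,173),(347,95)): print(onz(c,*p,.034))
E
python3 go.py .54 -.048 .15 67.5
```

```text
(np.float64(293.35905044510383), np.float64(93.52522255192878)) [ 0.5410773  -0.04855576  0.102     ]
[[ 0.40457032  0.01377499]
 [ 0.47301373 -0.15945547]] 0.18626135399321847 111.55899210778777
[ 0.46106317 -0.10915161  0.034     ]
[ 0.60284242 -0.07274232  0.034     ]
now [ 0.4842 -0.1099  0.2453] psi 67.5 t 2.7
turn [-0.  0.  0.] shift [0.393 0.139 0.476] rows>= 2.0
```

>>> send_rows:
  moves: "0 0 0 0.392 0.144 0.2 1; 0 0 0 0.392 0.144 0.2 1; 0 0 0 0.392 0.144 0.2 1; 0 0 0 0.392 0.144 0.5 1; 0 0 0 0.392 0.144 0.75 1; 0 0 0 0.392 0.144 0.93 1; 0 0 0 0.392 0.144 0.93 1; 0 0 0 0.392 0.144 0.93 -1; 0 0 0 0.392 0.144 0.93 -1; 0 0 0 0.392 0.144 0.93 -1; 0 0 0 0.392 0.144 0.93 -1; 0 0 0 0.392 0.144 0.93 -1"
  newtons: 25

```text
time: 4.2
eef_pos: [0.5423, -0.0474, 0.0617]
tcp_rot: [0.831, 0.557, 0.001, 0.002]
contact_force: [-1.4, -0.2, 6.4]
opening: 0.457
finger_force: 25.4
```

>>> send_rows:
  moves: "0 0 0 0 0 0 -1; 0 0 0 0 0 0 -1;0 0 0 0 0 0 -1; 0 0 0 0 0 -0.1 -1; 0 0 0 0 0 -0.3 -1; 0 0 0 0 0 -0.4 -1; 0 0 0 0 0 -0.4 -1"

```text
time: 5.08
eef_pos: [0.5421, -0.0471, 0.1416]
tcp_rot: [0.831, 0.557, 0.002, 0.002]
contact_force: [0.4, -0.2, -1.4]
opening: 0.454
finger_force: 25.7
```

```bash
python3 go.py .488 .366 .139 67.5; python3 - <<'E'
from top import *
for m,a,ce in comps((H>100)&(H<120)&(S>150)&(V>100),300): print(a,ce,onz(c,*ce,.004))
E
```

```text
now [ 0.5421 -0.0471  0.1416] psi 67.66 t 5.08
turn [ 0.0008 -0.0001  0.0004] shift [ 1.807 -1.036  0.009] rows>= 6.7
643 [143.718507   204.80404355] [0.48791439 0.36627486 0.004     ]
```

>>> send_rows:
  moves: "0 0 0 0.4 -0.23 0 -1; 0 0 0 0.9 -0.518 0 -1; 0 0 0 0.9 -0.518 0 -1; 0 0 0 0.9 -0.518 0 -1; 0 0 0 0.9 -0.518 0 -1; 0 0 0 0.9 -0.518 0 -1"

```text
time: 5.88
eef_pos: [0.5129, 0.1584, 0.1382]
tcp_rot: [0.831, 0.557, -0.001, -0.0]
contact_force: [0.4, 1.0, -1.3]
opening: 0.453
finger_force: 25.7
```

>>> send_rows:
  moves: "0 0 0 0.4 -0.23 0 -1; 0 0 0 0.7 -0.4 0 -1; 0 0 0 0.9 -0.518 0 -1; 0 0 0 0.907 -0.518 0 -1; 0 0 0 0.907 -0.518 0 -1; 0 0 0 0.907 -0.518 0 -1"

```text
time: 6.62
eef_pos: [0.4871, 0.3645, 0.1389]
tcp_rot: [0.831, 0.556, -0.001, 0.0]
contact_force: [-0.1, -0.5, -0.9]
opening: 0.456
finger_force: 25.7
```

```bash
python3 go.py .488 .3663 .0525 67.5
```

```text
now [0.4871 0.3645 0.1389] psi 67.54 t 6.62
turn [-0.      0.0002  0.0001] shift [0.011 0.001 0.432] rows>= 1.4
```

>>> send_rows:
  moves: "0 0 0 0.01 0 0.2 -1; 0 0 0 0.01 0 0.35 -1; 0 0 0 0.01 0 0.4 -1; 0 0 0 0.01 0 0.42 -1; 0 0 0 0.01 0 0.426 -1; 0 0 0 0.01 0 0.426 -1; 0 0 0 0.01 0 0.426 -1"

```text
time: 7.5
eef_pos: [0.4879, 0.3684, 0.0551]
tcp_rot: [0.831, 0.557, 0.001, 0.0]
contact_force: [0.6, -0.3, -1.6]
opening: 0.454
finger_force: 25.7
```

>>> send_rows:
  moves: "0 0 0 0 0 0.005 -1; 0 0 0 0 0 0.008 -1; 0 0 0 0 0 0.01 -1; 0 0 0 0 0 0.01 -1"

```text
time: 8.0
eef_pos: [0.4879, 0.3685, 0.0538]
tcp_rot: [0.831, 0.557, 0.0, -0.0]
contact_force: [-2.0, -0.3, 5.9]
opening: 0.457
finger_force: 26.4
```

Touching down at 6 N; release and rise.

>>> send_rows:
  moves: "0 0 0 0 0 0 0.3; 0 0 0 0 0 0 0.6; 0 0 0 0 0 0 0.8; 0 0 0 0 0 0 0.8; 0 0 0 0 0 0 0.8; 0 0 0 0 0 -0.1 0.8; 0 0 0 0 0 -0.3 0.8; 0 0 0 0 0 -0.6 0.8; 0 0 0 0 0 -0.75 0.8; 0 0 0 0 0 -0.75 0.8; 0 0 0 0 0 -0.75 0.8"

```text
time: 9.38
eef_pos: [0.4868, 0.3677, 0.2015]
tcp_rot: [0.831, 0.557, -0.001, -0.0]
contact_force: [-0.2, 0.5, -0.8]
opening: 0.898
finger_force: 0.0
```

```bash
python3 - <<'E'
from top import *
for m,a,ce in comps((H>100)&(H<120)&(S>150)&(V>100),300): print(a,ce,onz(c,*ce,.004))
cr=lambda im,x,y:cv2.resize(im[y:y+90,x:x+110],None,fx=3.5,fy=3.5)
s=grab('scene')['image']
cv2.imwrite('pics/place.png',np.hstack([cr(im,95,160),cr(s,300,190)])[:,:,::-1])
E
python3 go.py .53 .0 .2 67.5;python3 go.py .495 -.324 .12 61.2
```

```text
383 [146.62663185 205.07571802] [0.48727055 0.35681072 0.004     ]
now [0.4863 0.3675 0.2   ] psi 67.64 t 9.47
turn [-0.0004  0.0005  0.0004] shift [-1.616  0.901  0.002] rows>= 5.9
now [0.4863 0.3675 0.2   ] psi 67.64 t 9.47
turn [-0.0004  0.0005  0.0179] shift [-3.18   1.356  0.406] rows>= 11.1
```

View pics/place.png

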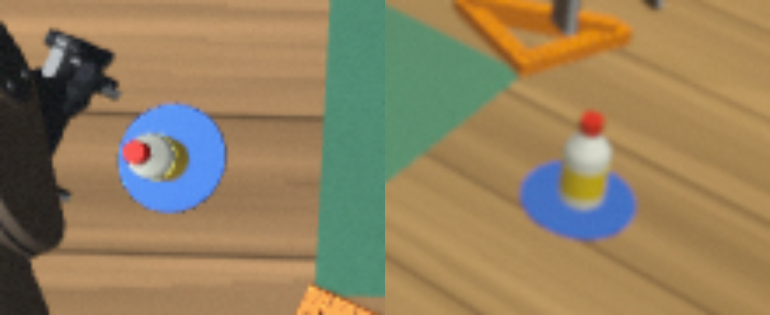

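The bottle stands upright near the coaster's centre. Now the square.

>>> send_rows:
  moves: "0 0 0 -0.8 0.34 0 0; 0 0 0 -0.8 0.34 0 0; 0 0 0 -0.8 0.34 0 0; 0 0 0 -0.8 0.34 0 0"

```text
time: 9.98
eef_pos: [0.4887, 0.1915, 0.2003]
tcp_rot: [0.832, 0.555, -0.002, -0.001]
contact_force: [-0.6, 1.1, 0.1]
opening: 0.502
finger_force: 0.0
```

>>> send_rows:
  moves: "0 0 0 -0.8 0.34 0 0; 0 0 0 -0.8 0.34 0 0; 0 0 0 -0.8 0.34 0 0; 0 0 0 -0.8 0.34 0 0"

```text
time: 10.48
eef_pos: [0.4914, 0.0186, 0.2011]
tcp_rot: [0.832, 0.555, -0.001, -0.001]
contact_force: [-0.1, 0.4, 0.3]
opening: 0.502
finger_force: 0.0
```

>>> send_rows:
  moves: "0 0 0 -0.8 0.34 0 0; 0 0 0 -0.8 0.34 0 0; 0 0 0 -0.8 0.34 0 0; 0 0 0 -0.8 0.34 0 0"

```text
time: 10.98
eef_pos: [0.4938, -0.1547, 0.2014]
tcp_rot: [0.832, 0.555, -0.0, -0.001]
contact_force: [0.2, -0.0, 0.6]
opening: 0.503
finger_force: 0.0
```

```bash
python3 go.py .46 -.34 .18 61.2; python3 - <<'E'
from h import *
c=grab('top');print(onz(c,134.1,203.7,.094))
E
python3 sq.py 2>/dev/null
```

```text
now [ 0.4938 -0.1547  0.2014] psi 67.48 t 10.97
turn [-0.0002 -0.0001  0.0174] shift [-0.921  0.199  0.106] rows>= 3.0
[0.48408238 0.36379415 0.094     ]
```

```bash
python3 go.py .495 -.324 .1 61
```

```text
now [ 0.4936 -0.1522  0.2012] psi 67.66 t 11.07
turn [-0.0003 -0.0002  0.0185] shift [-0.793  0.334  0.504] rows>= 3.2
```

>>> send_rows:
  moves: "0 0 0.018 -0.78 0.33 0.1 0; 0 0 0.018 -0.78 0.33 0.1 0; 0 0 0.018 -0.78 0.33 0.1 0; 0 0 0.018 -0.78 0.33 0.1 -0.1; 0 0 0.018 -0.78 0.33 0.3 -0.1; 0 0 0.018 -0.78 0.33 0.5 -0.1; 0 0 0.018 -0.78 0.33 0.5 -0.1; 0 0 0.018 -0.78 0.33 0.5 -0.1"

```text
time: 12.08
eef_pos: [0.4964, -0.3218, 0.1036]
tcp_rot: [0.86, 0.51, 0.0, 0.001]
contact_force: [-0.4, -0.3, -0.2]
opening: 0.451
finger_force: 0.0
```

```bash
python3 go.py .495 -.324 .018 61;  python3 - <<'E'
from h import *
a=grab('wrist')['image'];s=grab('scene')['image'][120:190,170:270]
cv2.imwrite('pics/g.png',np.hstack([cv2.resize(a,(400,300)),cv2.resize(s,(400,300))])[:,:,::-1])
E
```

```text
now [ 0.4964 -0.3218  0.1036] psi 61.28 t 12.07
turn [0.0003 0.     0.0008] shift [-0.013 -0.002  0.428] rows>= 1.4
```

View pics/g.png

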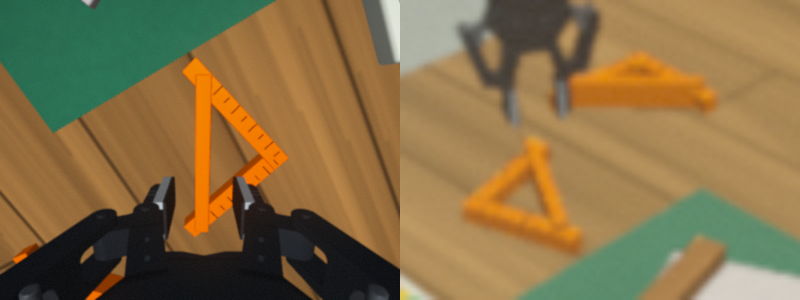

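```bash
python3 sq.py 2>&1 | grep px; python3 - <<'E'
from h import *
c=grab('wrist');k=1.28
for p in((287,157),(193,58),(186,228)): print(onz(c,p[0]*k,p[1]*k,.018))
for p in((203,75),(203,230)): print('bar top',onz(c,p[0]*k,p[1]*k,.03))
E
```

```text
px [[232.0, 52.0], [234.0, 321.0], [368.0, 200.0]] L [0.152 0.145 0.215] heel [ 0.5687 -0.3643] xang [ 105.55 -252.29] grip [ 0.4955 -0.3248]
[ 0.5680391  -0.36534566  0.018     ]
[ 0.5317938  -0.24147301  0.018     ]
[ 0.44080337 -0.38709301  0.018     ]
bar top [ 0.53242244 -0.2584499   0.03      ]
bar top [ 0.45974127 -0.39064353  0.03      ]
```

The fingers straddle the meant square's bar; its measured centre is (0.496,-0.3245). Descend and grip.

>>> send_rows:
  moves: "0 0 0 -0.01 0 0.2 -0.1; 0 0 0 -0.01 0 0.35 -0.1; 0 0 0 -0.01 0 0.42 -0.1; 0 0 0 -0.01 0 0.42 -0.1; 0 0 0 -0.01 0 0.42 -1; 0 0 0 -0.01 0 0.42 -1; 0 0 0 -0.01 0 0.42 -1; 0 0 0 -0.01 0 0.42 -1; 0 0 0 -0.01 0 0.42 -1; 0 0 0 -0.01 0 0.42 -1"
  newtons: 60

```text
time: 13.52
eef_pos: [0.4953, -0.3256, 0.02]
tcp_rot: [0.861, 0.509, 0.0, 0.002]
contact_force: [-0.1, 0.7, 6.4]
opening: 0.15
finger_force: 62.3
```

>>> send_rows:
  moves: "0 0 0 0 0 0 -1; 0 0 0 0 0 -0.1 -1; 0 0 0 0 0 -0.25 -1; 0 0 0 0 0 -0.4 -1; 0 0 0 0 0 -0.4 -1; 0 0 0 0 0 -0.4 -1"

```text
time: 14.28
eef_pos: [0.4935, -0.3239, 0.0971]
tcp_rot: [0.861, 0.509, -0.0, -0.001]
contact_force: [0.9, 0.5, -2.5]
opening: 0.15
finger_force: 61.5
```

```bash
python3 go.py .52 -.04 .1 67.5;python3 - <<'E'
from h import *
from sq import sq
z=ctrl.get_state()['eef_pos'][2]-.0195
c=grab('wrist','w5');print(z);sq(c,z+.018)
E
```

```text
now [ 0.4935 -0.3239  0.0971] psi 61.16 t 14.28
turn [-0.0003 -0.0001 -0.0176] shift [ 1.307 -0.569 -0.013] rows>= 4.6
0.07763888123381585
px [[207.0, -1.0], [247.0, 333.0], [446.0, 259.0]] L [0.107 0.158 0.157] heel [ 0.4643 -0.3633] xang [ -4.47 -23.78] grip [ 0.5483 -0.313 ]
```

```bash
cat > brd.py <<'E'
from top import *
Hm=hsv
def fit(mask,p0,p1):
    # edge points of mask near segment p0-p1 (px), fit a line -> two px points
    ct=np.vstack([k[:,0] for k in cv2.findContours(mask.astype(np.uint8),0,1)[0]]).astype(float)
    p0,p1=np.array(p0,float),np.array(p1,float);d=(p1-p0)/np.linalg.norm(p1-p0);r=ct-p0
    s=r@d;e=r@np.array([-d[1],d[0]]);k=(abs(e)<4)&(s>6)&(s<np.linalg.norm(p1-p0)-6)
    vx,vy,x,y=cv2.fitLine(ct[k].astype(np.float32),2,0,.01,.01).ravel();return (x-20*vx,y-20*vy),(x+20*vx,y+20*vy)
q=lambda x,y:(220+x/6,150+y/6)
ng=~((H>65)&(H<90)&(S>80))
dark=(V<130)&(H<20)
wood=(H>5)&(H<22)&(S>100)&(V>=130)
print('board left(-y..)',end='')
L={}
for n,m,a,b,z in(('x155',ng,q(75,177),q(200,515),.012),('y155',ng,q(200,515),q(535,382),.012),('plate',dark,q(112,228),q(370,137),.012),('stud',wood,q(372,137),q(435,405),.034)):
    A,B=[onz(c,*p,z)[:2] for p in fit(m,a,b)];d=B-A;L[n]=(A,d);print(n,A.round(4),np.degrees(np.arctan2(d[1],d[0])).round(2)%180)
def X(a,b):
    (A,d),(B,e)=L[a],L[b];t=np.linalg.solve(np.c_[d,-e],B-A);return A+t[0]*d
print('near board corner',X('x155','y155'))
if __name__=='__main__':
  for a in(112,112.5,113):
    r=np.radians(a);ux=np.array([np.cos(r),np.sin(r)]);uy=np.array([-ux[1],ux[0]]);print(a,'corner',X('x155','y155')-.155*(ux+uy),X('plate','x155')-.155*ux)
E
python3 brd.py
```

```text
board left(-y..)Traceback (most recent call last):
  File "brd.py", line 16, in <module>
    A,B=[onz(c,*p,z)[:2] for p in fit(m,a,b)];d=B-A;L[n]=(A,d);print(n,A.round(4),np.degrees(np.arctan2(d[1],d[0])).round(2)%180)
                                  ~~~^^^^^^^
  File "brd.py", line 8, in fit
    vx,vy,x,y=cv2.fitLine(ct[k].astype(np.float32),2,0,.01,.01).ravel();return (x-20*vx,y-20*vy),(x+20*vx,y+20*vy)
              ~~~~~~~~~~~^^^^^^^^^^^^^^^^^^^^^^^^^^^^^^^^^^^^^^
cv2.error: OpenCV(4.12.0) /io/opencv/modules/imgproc/src/linefit.cpp:50: error: (-215:Assertion failed) count > 0 in function 'fitLine2D_wods'
```

```bash
sed -i 's/uint8),0,1)/uint8),1,1)/' brd.py; python3 brd.py
```

```text
board left(-y..)x155 [0.5437 0.0754] 22.460000000000008
y155 [ 0.4114 -0.0156] 112.38
plate [0.5545 0.0561] 112.28
stud [ 0.5874 -0.0755] 14.650000000000006
near board corner [0.39862685 0.01540719]
112 corner [ 0.60040437 -0.07024228] [ 0.60419887 -0.06732386]
112.5 corner [ 0.60114411 -0.0684782 ] [ 0.60545078 -0.06681169]
113 corner [ 0.60186842 -0.06670773] [ 0.60669817 -0.06628862]
```

```bash
python3 go.py .5067 -.0163 .1 67.4
```

```text
now [ 0.4932 -0.3237  0.0962] psi 61.16 t 14.43
turn [-0.0005 -0.0002 -0.0173] shift [ 1.379 -0.682 -0.015] rows>= 4.9
```

>>> send_rows:
  moves: "0 0 -0.008 0.3 -0.15 -0.05 -1; 0 0 -0.0173 0.6 -0.3 -0.05 -1; 0 0 -0.0173 0.8 -0.4 -0.05 -1; 0 0 -0.0173 0.8 -0.4 -0.05 -1; 0 0 -0.0173 0.8 -0.4 -0.05 -1"

```text
time: 15.05
eef_pos: [0.5012, -0.1459, 0.1076]
tcp_rot: [0.832, 0.555, -0.0, -0.0]
contact_force: [0.1, -0.2, -2.0]
opening: 0.147
finger_force: 61.2
```

```bash
python3 go.py .5067 -.0163 .1 67.4
```

```text
now [ 0.5012 -0.1459  0.1076] psi 67.43 t 15.05
turn [-0.0001  0.0001  0.0001] shift [ 0.609 -0.223  0.038] rows>= 2.1
```

>>> send_rows:
  moves: "0 0 0 0.3 -0.11 0 -1; 0 0 0 0.609 -0.223 0 -1; 0 0 0 0.609 -0.223 0 -1; 0 0 0 0.609 -0.223 0.15 -1; 0 0 0 0.609 -0.223 0.3 -1; 0 0 0 0.609 -0.223 0.3 -1; 0 0 0 0.609 -0.223 0.3 -1"

```text
time: 15.92
eef_pos: [0.5079, -0.0176, 0.049]
tcp_rot: [0.832, 0.554, 0.0, 0.001]
contact_force: [-0.7, -0.1, -2.3]
opening: 0.146
finger_force: 61.1
```

```bash
python3 go.py .5067 -.0163 .032 67.4; python3 - <<'E'
from h import *
a=grab('wrist')['image'];t=grab('scene')['image'][150:240,190:310]
cv2.imwrite('pics/s1.png',np.hstack([cv2.resize(a,(400,300)),cv2.resize(t,(400,300))])[:,:,::-1])
E
```

```text
now [ 0.5079 -0.0176  0.049 ] psi 67.29 t 15.93
turn [ 0.0002 -0.     -0.0003] shift [ 0.004 -0.008  0.085] rows>= 0.3
```

View pics/s1.png

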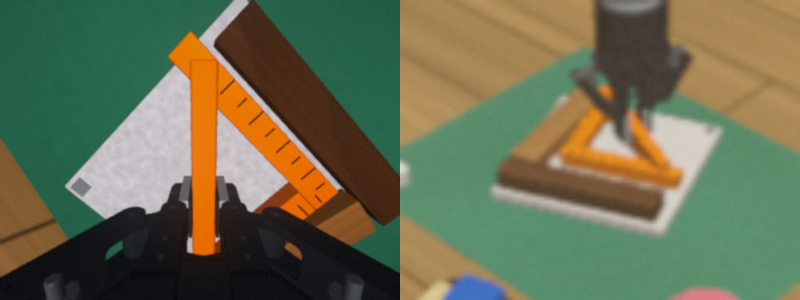

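```bash
python3 - <<'E'
from h import *
c=grab('wrist');im=c['image']
hsv=cv2.cvtColor(im,cv2.COLOR_RGB2HSV)
for p in((285,195),(275,205),(300,205),(320,195),(350,215),(240,110),(360,230)):
    u=int(p[0]*1.28),int(p[1]*1.28);print(p,hsv[u[1],u[0]])
print(ctrl.get_state()['contact_force'])
# expected px of square points with TCP as grip
s=ctrl.get_state();r=np.radians(112.3);ux=np.array([np.cos(r),np.sin(r)]);uy=np.array([-ux[1],ux[0]])
f=192/np.tan(np.radians(c['fovy'])/2);E=np.array(c['extrinsics'])
def pj(p):
    q=E[:3,:3].T@(p-E[:3,3]);return (np.array([c['cx']+f*q[0]/-q[2],c['cy']-f*q[1]/-q[2]])/1.28).round(0)
zb=s['eef_pos'][2]-.0195
for x,y in((0,0),(130,0),(0,130),(18,18),(18,80)):
    print((x,y),pj(np.r_[s['eef_pos'][:2]+ux*(x-60)/1e3+uy*(y-60)/1e3,zb+.018]))
C=np.array([.602,-.069]);rs=np.radians(194.65);
print('stud',[pj(np.r_[C+d*np.array([np.cos(rs),np.sin(rs)]),.034]) for d in(0,.075,.15)])
E
```

```text
(285, 195) [ 11 214 136]
(275, 205) [ 12 237 129]
(300, 205) [ 13 255 229]
(320, 195) [ 14 255 234]
(350, 215) [ 13 177 144]
(240, 110) [ 15 255 234]
(360, 230) [ 14 184 137]
[-0.36441418 -0.30636341 -2.29662343]
(0, 0) [339. 195.]
(130, 0) [189.  33.]
(0, 130) [193. 309.]
(18, 18) [298. 195.]
(18, 80) [226. 254.]
stud [array([356., 201.]), array([265., 256.]), array([187., 303.])]
```

>>> send_rows:
  moves: "0 0 0 0.014 -0.014 0 -1; 0 0 0 0.014 -0.014 0.03 -1; 0 0 0 0.014 -0.014 0.06 -1; 0 0 0 0.014 -0.014 0.08 -1; 0 0 0 0.014 -0.014 0.09 -1; 0 0 0 0.014 -0.014 0.09 -1; 0 0 0 0.014 -0.014 0.09 -1"

```text
time: 16.95
eef_pos: [0.5066, -0.0128, 0.032]
tcp_rot: [0.832, 0.555, 0.0, 0.0]
contact_force: [-3.8, 0.5, 10.0]
opening: 0.151
finger_force: 62.9
```

>>> send_rows:
  moves: "0 0 0 0 0 -0.005 -1; 0 0 0 0.01 0.01 -0.005 -1; 0 0 0 0.02 0.02 -0.005 -1; 0 0 0 0.025 0.025 -0.005 -1; 0 0 0 0.025 0.025 -0.005 -1; 0 0 0 0.025 0.025 -0.005 -1"

```text
time: 17.7
eef_pos: [0.5129, -0.0103, 0.032]
tcp_rot: [0.832, 0.555, 0.0, 0.001]
contact_force: [-0.8, -0.6, 5.1]
opening: 0.156
finger_force: 62.3
```

>>> send_rows:
  moves: "0 0 0 0.007 0.007 0 -1; 0 0 0 0.014 0.014 0 -1; 0 0 0 0.014 0.014 0 -1; 0 0 0 0.014 0.014 0 -1"

```text
time: 18.2
eef_pos: [0.5132, -0.0101, 0.032]
tcp_rot: [0.831, 0.556, -0.005, -0.001]
contact_force: [-15.1, -6.9, 16.1]
opening: 0.151
finger_force: 63.9
```

>>> send_rows:
  moves: "0 0 0 -0.007 -0.007 -0.006 -1; 0 0 0 -0.022 0.008 -0.006 -1; 0 0 0 -0.037 0.023 -0.006 -1; 0 0 0 -0.052 0.038 -0.006 -1; 0 0 0 -0.067 0.053 -0.006 -1; 0 0 0 -0.082 0.068 -0.006 -1; 0 0 0 -0.082 0.068 -0.006 -1; 0 0 0 -0.082 0.068 -0.006 -1"

```text
time: 19.2
eef_pos: [0.5206, -0.0284, 0.032]
tcp_rot: [0.832, 0.555, -0.002, -0.002]
contact_force: [-6.5, 0.6, 6.6]
opening: 0.153
finger_force: 62.5
```

```bash
cat > rel.py <<'E'
from h import *
from scipy.spatial.transform import Rotation as R
s=ctrl.get_state();r=np.radians(112.4);M=np.array([[np.cos(r),np.sin(r)],[-np.sin(r),np.cos(r)]])
X=R.from_quat(s['tcp_rot']).as_matrix()
print('heel est mm',(M@(s['eef_pos'][:2]-[.602,-.069])*1e3-60).round(1),'F xy',(M@s['contact_force'][:2]).round(1),'Fz',s['contact_force'][2].round(1),'psi',np.degrees(np.arctan2(X[1,0],X[0,0])).round(2),'tilt',np.degrees(X[:2,2]).round(2),'M',s['wrist_torque'].round(2),'z',s['eef_pos'][2].round(4),s['time'])
E
python3 rel.py
```

```text
heel est mm [ 8.5 -0.2] F xy [3.1 5.8] Fz 6.6 psi 67.42 tilt [-0.26  0.05] M [-0.02  0.77 -0.01] z 0.032 19.2
```

>>> send_rows:
  moves: "0 0 0 -0.01 0.01 0 -1; 0 0 0 -0.018 0.018 0 -1; 0 0 0 -0.025 0.025 0 -1; 0 0 0 -0.03 0.03 0 -1; 0 0 0 -0.035 0.035 0 -1; 0 0 0 -0.035 0.035 0 -1; 0 0 0 -0.035 0.035 0 -1"

```text
time: 20.08
eef_pos: [0.5242, -0.0372, 0.0321]
tcp_rot: [0.832, 0.555, -0.002, -0.002]
contact_force: [-6.2, 2.6, 7.1]
opening: 0.15
finger_force: 62.6
```

```bash
python3 rel.py
```

```text
heel est mm [-1.  -0.2] F xy [4.8 4.7] Fz 7.1 psi 67.42 tilt [-0.29  0.09] M [ 0.13  0.84 -0.01] z 0.0321 20.075
```

>>> send_rows:
  moves: "0 0 0 -0.006 0.006 0 -1; 0 0 0 -0.012 0.012 0 -1; 0 0 0 -0.012 0.012 0 -1; 0 0 0 -0.012 0.012 0 -1"

```text
time: 20.58
eef_pos: [0.5248, -0.0387, 0.032]
tcp_rot: [0.832, 0.555, -0.002, -0.004]
contact_force: [-9.1, 7.1, 9.9]
opening: 0.148
finger_force: 63.0
```

```bash
python3 rel.py
```

```text
heel est mm [-2.6 -0.2] F xy [10.1  5.7] Fz 9.9 psi 67.39 tilt [-0.4   0.26] M [0.95 1.   0.  ] z 0.032 20.575
```

>>> send_rows:
  moves: "0 0 0 0.001 0.008 -0.002 -1; 0 0 0 0.001 0.008 -0.002 -1; 0 0 0 0.001 0.008 -0.002 -1; 0 0 0 0.001 0.008 -0.002 -1; 0 0 0 0.001 0.008 -0.002 -1; 0 0 0 0.001 0.008 -0.002 -1"

```text
time: 21.32
eef_pos: [0.5248, -0.0388, 0.0321]
tcp_rot: [0.832, 0.555, -0.003, -0.005]
contact_force: [-12.8, 8.6, 12.0]
opening: 0.148
finger_force: 63.5
```

```bash
python3 rel.py;  python3 - <<'E'
from h import *
a=grab('wrist')['image'];t=grab('top')['image'][140:250,210:330];s=grab('scene')['image'][150:240,190:310]
cv2.imwrite('pics/s2.png',np.hstack([cv2.resize(a[180:384,200:],(450,294)),cv2.resize(s,(345,294))])[:,:,::-1])
E
```

```text
heel est mm [-2.7 -0.2] F xy [12.9  8.6] Fz 12.0 psi 67.4 tilt [-0.63  0.31] M [1.01 1.46 0.01] z 0.0321 21.325
```

View pics/s2.png

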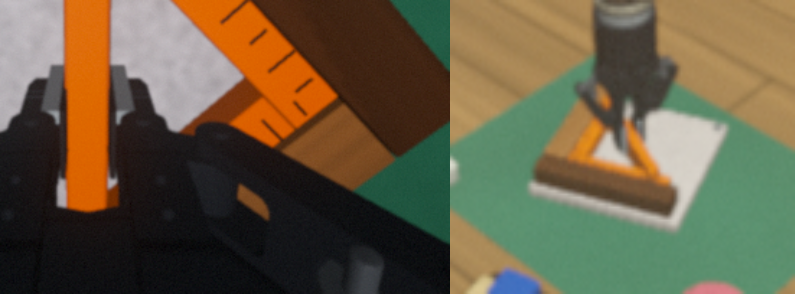

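The square sits flat with its heel at the plate/stud junction (about (342,100) in the crop). TCP no longer moves as the push grows, so both faces are against hard stops.

>>> send_rows:
  moves: "0 0 0 0 0 0 -1; 0 0 0 0 0 0 -1; 0 0 0 0 0 0 -1; 0 0 0 0 0 0 -1"

```text
time: 21.98
eef_pos: [0.5249, -0.0388, 0.0321]
tcp_rot: [0.832, 0.555, -0.003, -0.005]
contact_force: [-12.8, 8.5, 12.1]
opening: 0.147
finger_force: 63.5
```

```bash
python3 rel.py; python3 -c "
from plant import ctrl
print(ctrl.sign_off())"
```

```text
heel est mm [-2.7 -0.2] F xy [12.7  8.6] Fz 12.1 psi 67.4 tilt [-0.63  0.31] M [ 0.99  1.45 -0.02] z 0.0321 21.975
the job is handed in; nothing more can be done
None
```

I handed the job in at 22 s, but sign-off gave no verdict: the glue bottle stands upright and released about 5 mm from the coaster's centre, and the square is still gripped and pressed into the corner with about 13 N towards the stud and 9 N towards the plate. Those are wrist readings and include some board friction. I judged the stud straight from the hard stop rather than measuring its angle.

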